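# Shut the marked stopcock under the sliding cover

### The job

Push the aluminium cover of the grey stopcock box by its black tab, sliding it in its guide all the way to the left end, so that the two valve handles underneath are revealed; then push the red handle with the yellow band clockwise until it lies fully crosswise, shut. Only push: do not lift the cover out of its guide, leave the blue handle as it is and the small things round the box undisturbed.

Things in the scene. Friction and masses are not known exactly. Their poses are not given: they have to be found in the camera images.
- stopcock_box: Grey stopcock box fixed to the worktop, 176 (x) x 514 (y) x 76 mm; origin at the centre of its underside, x away from the robot, y to the robot's left, along the guide; turned up to 0.2 rad. The cover rests on ledges on its long walls, 62 mm above the worktop, between lips and end walls 76 mm high. Left half: closed deck at 59 mm. Hose nipples stick out 28 mm front and back, 29 mm up.
- bay (a point): Centre of the floor of the open bay in the box's right half, 12 mm above the worktop, at box y -124 mm. The bay is 140 mm (box x) by 244 mm (box y), walls 62 mm high and more round it; it holds the two valves and lies under the cover at first.
- cover: Loose flat aluminium cover plate 156 (x) x 242 (y) x 8 mm, 0.3 kg, lying in the box's guide with 2 mm play each side; origin at the centre of its underside (62 mm above the worktop), axes as the box's. It starts over the open bay (its origin at box y between -124 and -110 mm) and slides to the box's +y until it meets the left end wall at box y +125 mm; 1 to 4 N move it.
- cover_tab (a point): Point in the middle of the black upright tab at the cover's centre: a bar 64 mm long in x, 10 mm thick in y, standing from the plate's top (70 mm above the worktop) to 100 mm; this point lies 88 mm above the worktop.
- handle_red (a joint): The marked valve handle: red sleeve with a yellow band. Hinge at its pivot, axis vertical; rad: 0 = open, in line with its pipe, pointing to the box's -x (to the robot); grows clockwise seen from above; 1.57 = shut, crosswise, pointing to the box's +y (left), at its stop. Starts at 0 to 0.2, stays where it is left; about 2 N at the sleeve moves it.
- handle_red_grip (a point): Centre of the red sleeve, 45 mm from the pivot, 49 mm above the worktop. The sleeve is 42 mm long (20 to 62 mm from the pivot), 14 mm wide, 16 mm high (41 to 57 mm above the worktop); x axis points from sleeve to pivot.
- handle_red_pivot (a point): Pivot of the red handle, 49 mm above the worktop, at box x +25 mm and box y -190 or -90 mm (the two handles change places).
- handle_blue (a joint): The other valve handle, plain blue sleeve, same shape. Hinge at its pivot, axis vertical; rad: 0 = open, in line with its pipe, pointing to the box's -x (to the robot); grows clockwise seen from above; 1.57 = shut, crosswise, pointing to the box's +y (left), at its stop. Starts at 0 to 0.2, stays where it is left; about 2 N at the sleeve moves it. To be left alone.
- handle_blue_grip (a point): Centre of the blue sleeve, as the red one's; its pivot is 100 mm along box y from the red one's.
- data_logger: the black handheld data logger, 135x68x17 mm, lying in front of the box; origin at the centre of its underside; to be left alone
- tweezers: the steel tweezers, 126x16x9 mm, lying in front of the box's left half; origin at the centre of its underside; to be left alone
- lab_timer: the white lab timer, 68x62x18 mm, lying in front of the box's right half; origin at the centre of its underside; to be left alone
- control_pos: the small white bottle with orange cap, 30 mm across, 52 mm tall, standing behind the box's left half; origin at the centre of its underside; to be left alone
- control_neg: the small white bottle with green cap, 30 mm across, 52 mm tall, standing behind the middle of the box; origin at the centre of its underside; to be left alone

How it is judged:
On the way, in this order (a step that is already met when the one before it is completed fails the run):
1. the cover has been slid to the left end of its guide (within 25 mm), the red handle not yet turned (y of cover in the frame of stopcock_box above 0.1 m and z of cover in the frame of stopcock_box below 0.067 m and value of joint handle_red below 0.5 rad), for 0.2 s.
2. the red handle is shut (value of joint handle_red above 1.4 rad), for 0.2 s.
At the end, for the whole second after the job is handed in: The red handle is shut (joint over 1.4 rad, within 10 degrees of its stop), the cover lies flat in its guide within 25 mm of the left end, both at rest, and the blue handle is still open (under 0.35 rad) (value of joint handle_red above 1.4 rad and y of cover in the frame of stopcock_box above 0.1 m and z of cover in the frame of stopcock_box below 0.067 m and angle between cover's own z axis and vertical below 0.05 rad and linear speed of cover below 0.01 m/s and velocity of joint handle_red below 0.05 rad/s and value of joint handle_blue below 0.35 rad); the robot touches nothing.
It fails at once if the cover is lifted or tipped out of its guide (more than 10 mm up or 0.15 rad) (z of cover in the frame of stopcock_box above 0.072 m or angle between cover's own z axis and vertical above 0.15 rad).
It fails at once if the blue handle is turned past 0.35 rad (value of joint handle_blue above 0.35 rad).
It fails at once if a thing standing round the box is moved more than 30 mm (distance of any of data_logger, tweezers, lab_timer, control_pos, control_neg from where it was at the start of the episode above 0.03 m).
It also fails if it takes over 56 s, if anything falls off the work surface, if the arm or the gripper's body presses on something with over 40 N, if the wrist force passes 120 N, or if a joint passes its speed limit or range.

### The arm

A 6-joint arm with a two-finger parallel gripper is mounted at the origin on a cart in front of the work surface, level with it; the furniture and walls round the work are solid. World frame = base frame: x ahead of the robot, y to its left, z up, the work surface at z = 0. Lengths are in m, angles in rad, forces in N, time in s.
With the tool pointing down it reaches from about 0.225 to 0.875 m from the base axis. Payload 3.4 kg.
Tool frame: the origin (TCP) lies at the very end of the fingers, on their centre line; the grasp point (between the pads) lies 19 mm behind it; x points along the fingers, y is the direction in which the jaws open and shut, and the axes are right-handed (so a half turn about x gives the same grasp; the last joint's range is limited). The gripper opens to 85 mm and grips with 20 to 120 N. Pads are 22 mm wide; open, the fingers measure 114 mm over their backs; the gripper's body (76 mm by 85 mm) begins 54 mm behind the grasp point. The pads swing forward as they close: fully open they stand 13 mm farther back than shut.
Start: joints at [1.224, 0.276, 1.505, -0, 1.361, -0.121], TCP at [0.129, 0.56, 0.231] pointing down, gripper open.
Joint ranges: [-2.89, 2.89], [-0.75, 2.08], [0.22, 2.7], [-1.18, 4.32], [0.11, 2.71], [-2.7, 2.7]. Speed limits (rad/s): [2.57, 2.57, 3.14, 3.14, 3.14, 3.14].

### API

Orientations are given as a unit quaternion [w, x, y, z].
In Python, from rig import manip gives the robot as it stands. The module is installed in compiled form; this text tells all that it offers.
- The arm moves only by the tool play_rows, never from a script. Its argument "plan" is a list that holds one entry, the list of rows, each a list of 5 numbers: the closure, from 0 (fully open) to 1 (shut), then the shift along the tool's x, y, z in m, then the turn about the tool's x in degrees. A call has 1 to 12 rows; each row is the pose to reach, as a shift and turn from the pose measured when the call began, along the tool's axes at that moment; what a row does not reach only later rows make up. A row lasts 1/10 s, in which the tool goes at most 50 mm and 8.59 degrees, less where a joint would pass 70% of its speed; a pose out of reach is approached as far as the arm can. A call with a gripper value outside its range is refused whole. The fingers move at their own pace and stop on an object; "grip_force" is the grip in N (left out, the last holds). Time passes only in rows, so rows that repeat a pose let the fingers close. It gives the time, the measured TCP pose, the force and the opening at its end, in the units of the state.
- manip.get_state(): the state, without advancing time (a new reading comes with each control period).
- manip.get_image(name): name is "scene" or "top" or "wrist"; returns (picture, depth): 400x640x3 uint8, red, green, blue; 400x640 float32, m along the optical axis (not along the pixel's ray), 0 where there is no reading.
- manip.camera_params(name): a dict with "intrinsics" (3x3 intrinsics, pixels), "dist_coeffs" ([k1, k2, p1, p2, k3] as OpenCV has them; the pictures are not rectified), "R" (3x3) and "t" (3): a world point X has camera coordinates R X + t; the wrist camera has in their place "mount" (4x4, takes a point from camera to tool coordinates, whose origin is the TCP and whose axes are the tool frame's). Camera axes: x right, y down, z forward; pixel columns grow to the right and rows downward; lengths in m; the calibration is good to about 2 mm. A picture is of the moment at which its call begins: read the wrist's pose just before it. camera_params takes no time and is no camera call.
- manip.sign_off(): hands the job in, once; it reports no verdict.
The state is a dict: "clock": time; "qpos": joint angles; "qd": joint speeds; "effort": joint torques, N m; "position": TCP position; "ee_rot": TCP orientation; "contact_force": force on the tool from outside, world axes, zero at the start; "moment": the same for the moment, N m; "width": finger opening in m.
Only numpy, scipy, OpenCV 4.12 (cv2) and the standard library are available. Lean on these libraries where they do the work, as an engineer would, in place of code of your own. Each camera call takes 0.05 s, during which the arm holds its last target.

## Working session

There is one attempt and no reset: what is moved stays moved. The work goes in short steps, Python scripts to look and compute and a tool call to move; the robot and the scene stay as the last step left them, time stands still between calls to the robot, and variables do not carry over. Pictures are saved under pics/ and viewed, and the job is handed in when it is done.

Besides the shell and the picture viewer there is one more tool, called after ">>>" as name(argument=value, ...), one argument or row to a line, values as JSON. play_rows: Moves the arm, as the interface text tells. Its arguments: {"type":"object","properties":{"plan":{"type":"array","items":{"type":"array","items":{"type":"array","items":{"type":"number"}}}},"grip_force":{"type":"number"}},"required":["plan"]}

```bash
mkdir -p pics; ls; cat > h.py <<'E'
from rig import manip
import numpy as np, cv2
from scipy.spatial.transform import Rotation as R
def rot(s):
    w,x,y,z=s['ee_rot']; return R.from_quat([x,y,z,w]).as_matrix()
def snap(n,f):
    im,d=manip.get_image(n); cv2.imwrite(f,im[:,:,::-1]); np.save(f[:-4]+'.npy',d); return im,d
E
python3 - <<'E'
from h import *
s=manip.get_state(); print(s); print(rot(s))
for n in ['scene','top','wrist']:
    snap(n,f'pics/{n}0.png'); print(n,manip.camera_params(n))
E
```

```text
pics
{'clock': 0.0, 'qpos': array([ 1.22398841e+00,  2.76641420e-01,  1.50615503e+00, -1.14431481e-05,
        1.36073826e+00, -1.21026316e-01]), 'qd': array([-0.00018853,  0.00125947, -0.0001113 ,  0.00010658,  0.0012665 ,
        0.00096904]), 'effort': array([ 8.75238002e-04, -4.16775262e+01, -2.45811653e+01, -1.22982567e-05,
        1.09619866e-02,  1.50878486e-05]), 'position': array([0.12855994, 0.55987972, 0.23040455]), 'ee_rot': array([ 0.70245022,  0.07898669,  0.70276083, -0.08032436]), 'contact_force': array([ 0.07975584, -0.15964537, -0.43515054]), 'moment': array([-0.07733779,  0.05255317,  0.03540393]), 'width': 0.08539539110757143}
[[-6.49573377e-04  2.23865234e-01  9.74619893e-01]
 [-1.83023112e-03  9.74618200e-01 -2.23866065e-01]
 [-9.99998114e-01 -1.92919709e-03 -2.23360918e-04]]
scene {'intrinsics': array([[455.4724177 ,   0.        , 315.17923534],
       [  0.        , 455.4724177 , 201.80304171],
       [  0.        ,   0.        ,   1.        ]]), 'dist_coeffs': array([-0.11575911,  0.        ,  0.        ,  0.        ,  0.        ]), 'R': array([[ 0.90602821, 
[... 547 characters left out ...]
  [ 0.04060581,  0.01653779, -0.99903837]]), 't': array([0.00555981, 0.56181028, 0.90364703])}
wrist {'intrinsics': array([[278.46886818,   0.        , 318.76255937],
       [  0.        , 278.46886818, 197.49526879],
       [  0.        ,   0.        ,   1.        ]]), 'dist_coeffs': array([0.0059856, 0.       , 0.       , 0.       , 0.       ]), 'mount': array([[-4.27072761e-04, -3.15868764e-01,  9.48802794e-01,
        -1.43320906e-01],
       [ 9.99999292e-01,  9.19315067e-04,  7.56169119e-04,
        -3.41196912e-04],
       [-1.11109891e-03,  9.48802444e-01,  3.15868148e-01,
        -8.16554379e-02],
       [ 0.00000000e+00,  0.00000000e+00,  0.00000000e+00,
         1.00000000e+00]])}
```

View pics/top0.png

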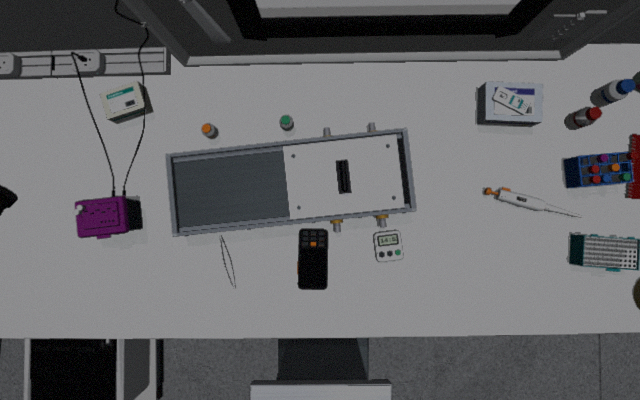

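View pics/scene0.png

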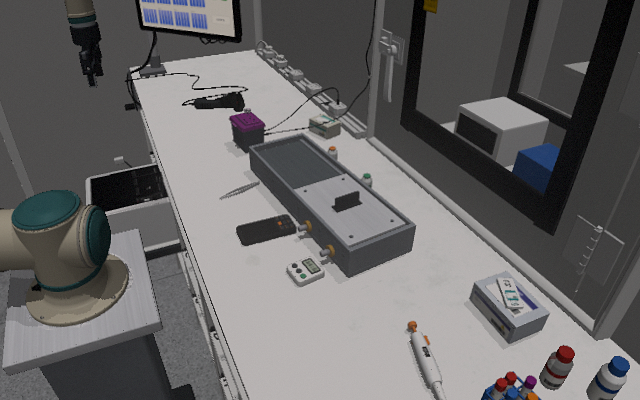

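View pics/wrist0.png

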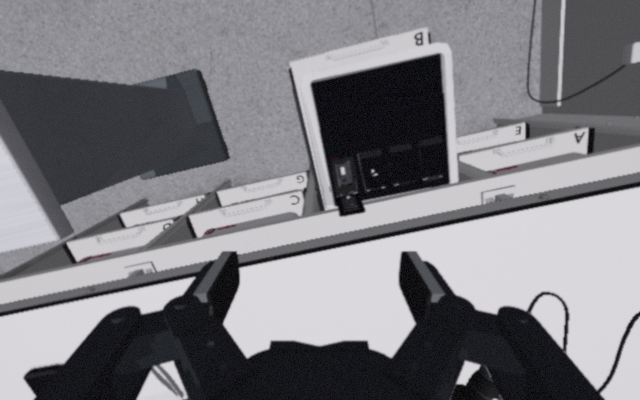

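The top view shows the box with outer corners near (167,155), (407,130), (414,211) and (175,236), and the tab near (343,176). I'll zoom in to measure these.

```bash
cat >> h.py <<'E'
def world(n,px,z=None,d=None,p=None):
    p=p or manip.camera_params(n)
    K,D=p['intrinsics'],p['dist_coeffs']
    u=cv2.undistortPoints(np.array(px,float).reshape(-1,1,2),K,D).reshape(-1,2)
    r=np.c_[u,np.ones(len(u))]
    C=-p['R'].T@p['t']; dr=r@p['R']
    if d is not None: return C+dr*np.array(d)[:,None]
    return C+dr*((z-C[2])/dr[:,2])[:,None]
def cloud(n,d):
    p=manip.camera_params(n); v,u=np.mgrid[0:400,0:640]
    return world(n,np.c_[u.ravel(),v.ravel()],d=d.ravel(),p=p).reshape(400,640,3)
def proj(n,X):
    p=manip.camera_params(n)
    return cv2.projectPoints(np.array(X,float).reshape(-1,1,3),cv2.Rodrigues(p['R'])[0],p['t'],p['intrinsics'],p['dist_coeffs'])[0].reshape(-1,2)
E
python3 - <<'E'
from h import *
d=np.load('pics/top0.npy'); P=cloud('top',d)
z=P[...,2]
reg=np.zeros_like(z,bool); reg[110:250,150:430]=True
def mask(lo,hi): return reg&(z>lo)&(z<hi)&(d>0)
# rim
m=mask(.0715,.085)
# tab
t=mask(.085,.115); print('tab n',t.sum(),P[t].mean(0),P[t].min(0),P[t].max(0), np.argwhere(t).min(0),np.argwhere(t).max(0))
# box top: everything >0.05
m=mask(.05,.085).astype(np.uint8)
m=cv2.morphologyEx(m,cv2.MORPH_OPEN,np.ones((5,5)))
n,l,st,c=cv2.connectedComponentsWithStats(m); k=1+np.argmax(st[1:,4])
pts=P[(l==k)][:,:2].astype(np.float32)
r=cv2.minAreaRect(pts); print(r, cv2.boxPoints(r))
print('rim z',np.median(z[(z>.07)&(z<.085)&reg]), 'cover z', np.median(z[150:200,300:330]), 'deck',np.median(z[170:210,190:270]),'table',np.median(z[260:320,200:280]))
a=cv2.imread('pics/top0.png'); cv2.imwrite('pics/z1.png',cv2.resize(a[110:250,150:430],None,fx=2.85,fy=2.85,interpolation=cv2.INTER_CUBIC))
a=cv2.imread('pics/scene0.png'); cv2.imwrite('pics/z2.png',cv2.resize(a[120:290,210:430],None,fx=3.5,fy=3.5,interpolation=cv2.INTER_CUBIC))
E
```

```text
tab n 159 [ 0.60983841 -0.05469252  0.09910083] [ 0.57928977 -0.06165094  0.08532179] [ 0.64057857 -0.04805898  0.10316011] [160 340] [190 347]
((0.6002196669578552, 0.05692383646965027), (0.17768752574920654, 0.5142837762832642), 5.308528900146484) [[ 0.48796648  0.3047431 ]
 [ 0.53554744 -0.20733488]
 [ 0.71247286 -0.19089544]
 [ 0.6648919   0.32118255]]
rim z 0.07209820595892041 cover z 0.06995173405873945 deck 0.059190295545430816 table 0.0002507595343925195
```

View pics/z1.png

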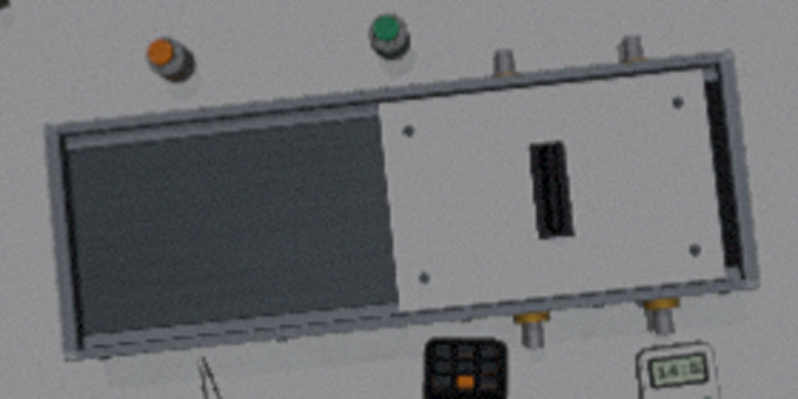

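View pics/z2.png

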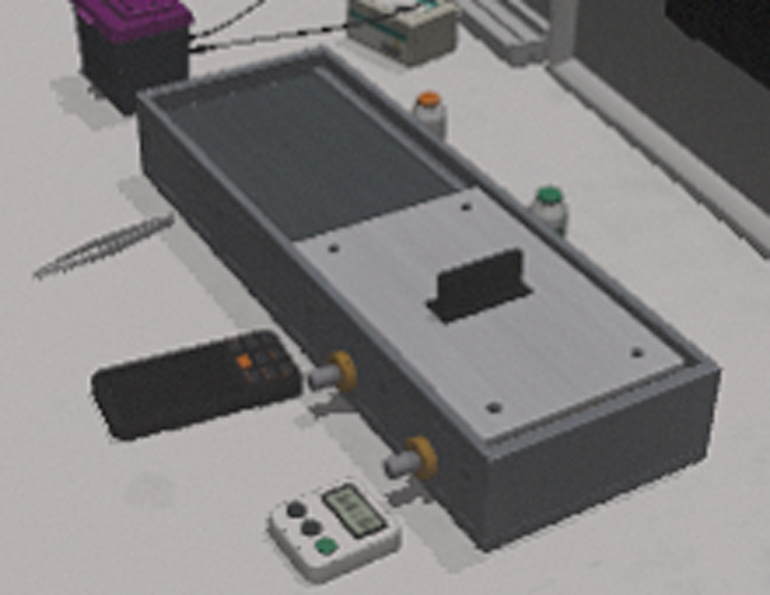

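>>> play_rows(
  plan=[
    [[1,0,-0.532,0.621,-18.2],[1,0,-0.532,0.621,-18.2],[1,0,-0.532,0.621,-18.2],[1,0,-0.532,0.621,-18.2],[1,0,-0.532,0.621,-18.2],[1,0,-0.532,0.621,-18.2],[1,0,-0.532,0.621,-18.2],[1,0,-0.532,0.621,-18.2],[1,0,-0.532,0.621,-18.2],[1,0,-0.532,0.621,-18.2],[1,0,-0.532,0.621,-18.2],[1,0,-0.532,0.621,-18.2]],
  ],
  grip_force=30,
)

```text
clock: 1.35
position: [0.4833, 0.0796, 0.2312]
ee_rot: [0.706, -0.033, 0.707, 0.032]
contact_force: [0.8, 1.0, 0.4]
width: 0.0001
```

```bash
cat >> h.py <<'E'
YAW=0.0926; C0=np.array([.6002,.0569])
BX=np.array([np.cos(YAW),np.sin(YAW)]); BY=np.array([-np.sin(YAW),np.cos(YAW)])
def tobox(p): q=np.asarray(p)[...,:2]-C0; return np.stack([q@BX,q@BY],-1)
def go(bx,by,z):
    s=manip.get_state(); M=rot(s); w=np.r_[C0+bx*BX+by*BY,z]
    a=np.arctan2(M[1,2],M[0,2])
    return np.round(M.T@(w-s['position']),4), 'turn',round(-np.degrees(YAW-a),2)
def st():
    s=manip.get_state(); print(s['clock'],s['position'],'box',tobox(s['position']),'F',s['contact_force'])
E
python3 -c "
from h import *
st(); print(go(0,-.155,.231),go(0,-.155,.08))"
```

```text
1.35 [0.48329547 0.07963215 0.23124021] box [-0.11430169  0.03344466] F [0.83976618 0.99395718 0.36701383]
(array([ 0.0004, -0.1883,  0.1145]), 'turn', np.float64(-0.07)) (array([ 0.1514, -0.1882,  0.1146]), 'turn', np.float64(-0.07))
```

>>> play_rows(
  plan=[
    [[1,0,-0.188,0.1145,0],[1,0,-0.188,0.1145,0],[1,0,-0.188,0.1145,0],[1,0,-0.188,0.1145,0],[1,0,-0.188,0.1145,0],[1,0,-0.188,0.1145,0],[1,0.05,-0.188,0.1145,0],[1,0.09,-0.188,0.1145,0],[1,0.12,-0.188,0.1145,0],[1,0.12,-0.188,0.1145,0],[1,0.12,-0.188,0.1145,0]],
  ],
)

```text
clock: 2.45
position: [0.6141, -0.0964, 0.1118]
ee_rot: [0.706, -0.033, 0.707, 0.032]
contact_force: [0.1, -0.3, 1.2]
width: -0.0003
```

```bash
python3 -c "
from h import *
st(); print(go(0,-.155,.08))
snap('wrist','pics/w1.png');snap('scene','pics/s1.png');snap('top','pics/t1.png')
a=cv2.imread('pics/s1.png'); cv2.imwrite('pics/s1z.png',cv2.resize(a[80:290,210:430],None,fx=2.8,fy=2.8))
"
```

```text
2.45 [ 0.61410076 -0.09640743  0.11175529] box [-0.00033478 -0.15393599] F [ 0.14366756 -0.32633315  1.2024774 ]
(array([ 0.0318, -0.0011,  0.0004]), 'turn', np.float64(-0.03))
```

View pics/w1.png

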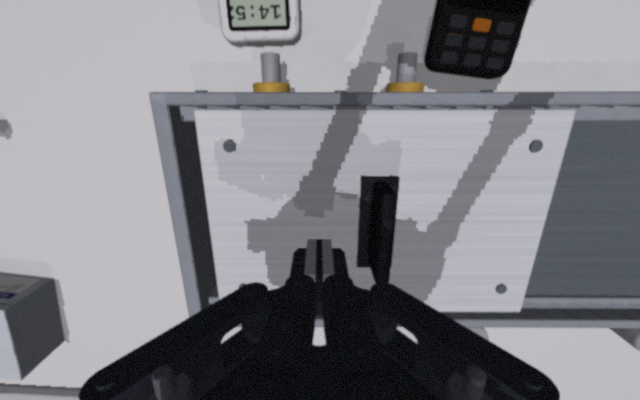

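View pics/s1z.png

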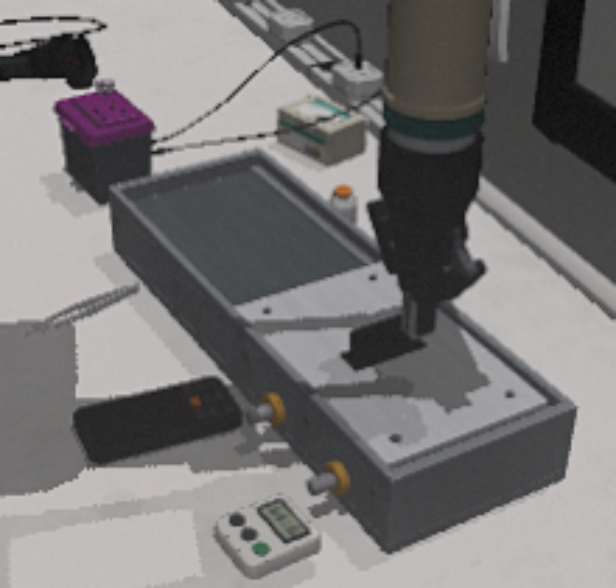

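>>> play_rows(
  plan=[
    [[1,0.02,-0.001,0,0],[1,0.032,-0.001,0,0],[1,0.032,-0.001,0,0],[1,0.032,0.01,0,0],[1,0.032,0.02,0,0],[1,0.032,0.03,0,0],[1,0.032,0.04,0,0],[1,0.032,0.05,0,0],[1,0.032,0.06,0,0],[1,0.032,0.07,0,0],[1,0.032,0.08,0,0],[1,0.032,0.08,0,0]],
  ],
)

```text
clock: 3.8
position: [0.6079, -0.0155, 0.0813]
ee_rot: [0.707, -0.033, 0.706, 0.033]
contact_force: [-0.5, 0.5, 0.7]
width: -0.0001
```

```bash
python3 -c "
from h import *
st(); print(go(0,.095,.08))
snap('top','pics/t2.png');snap('scene','pics/s2.png')
a=cv2.imread('pics/s2.png'); b=cv2.imread('pics/t2.png');cv2.imwrite('pics/s2z.png',np.hstack([cv2.resize(a[80:290,210:430],None,fx=1.8,fy=1.8),cv2.resize(b[80:290,190:410],None,fx=1.8,fy=1.8)]))
"
```

```text
3.8 [ 0.60786497 -0.01547783  0.08133241] box [ 0.00093952 -0.0727765 ] F [-0.51661845  0.48054615  0.6540269 ]
(array([ 0.0013,  0.1678, -0.0009]), 'turn', np.float64(0.0))
```

View pics/s2z.png

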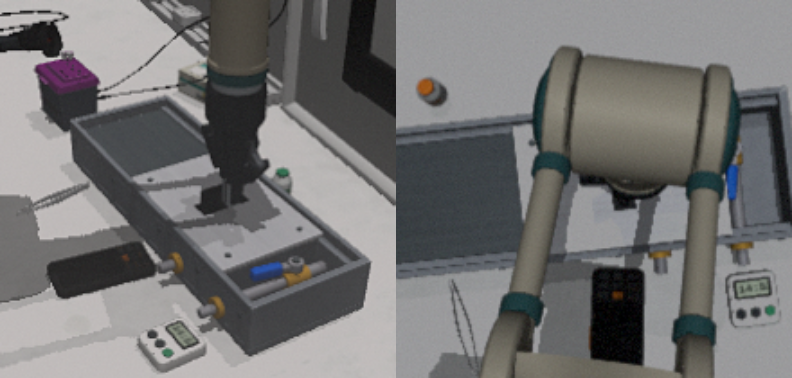

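The cover is sliding with the tab. The blue handle, at the right end, is already uncovered, so red is the left one at box y -0.09.

>>> play_rows(
  plan=[
    [[1,0.001,0.014,-0.001,0],[1,0.001,0.028,-0.001,0],[1,0.001,0.042,-0.001,0],[1,0.001,0.056,-0.001,0],[1,0.001,0.07,-0.001,0],[1,0.001,0.084,-0.001,0],[1,0.001,0.098,-0.001,0],[1,0.001,0.112,-0.001,0],[1,0.001,0.126,-0.001,0],[1,0.001,0.14,-0.001,0],[1,0.001,0.154,-0.001,0],[1,0.001,0.166,-0.001,0]],
  ],
)

```text
clock: 5.1
position: [0.5915, 0.1498, 0.0799]
ee_rot: [0.707, -0.033, 0.706, 0.032]
contact_force: [0.3, -1.4, 0.2]
width: -0.0
```

>>> play_rows(
  plan=[
    [[1,0,0.004,0,0],[1,0,0.008,0,0],[1,0,0.012,0,0],[1,0,0.012,0,0]],
  ],
)

```text
clock: 5.5
position: [0.5904, 0.1622, 0.0799]
ee_rot: [0.707, -0.033, 0.706, 0.032]
contact_force: [0.2, -0.8, -0.3]
width: 0.0003
```

```bash
python3 -c "
from h import *
st()
snap('top','pics/t3.png');snap('scene','pics/s3.png')
a=cv2.imread('pics/s3.png'); b=cv2.imread('pics/t3.png');cv2.imwrite('pics/s3z.png',np.hstack([cv2.resize(a[80:290,210:430],None,fx=1.8,fy=1.8),cv2.resize(b[80:290,150:430],None,fx=1.4,fy=1.8)]))
"
```

```text
5.5 [0.59038174 0.16215148 0.07990869] box [-4.38325434e-05  1.05708420e-01] F [ 0.15152665 -0.78341823 -0.34240509]
```

View pics/s3z.png

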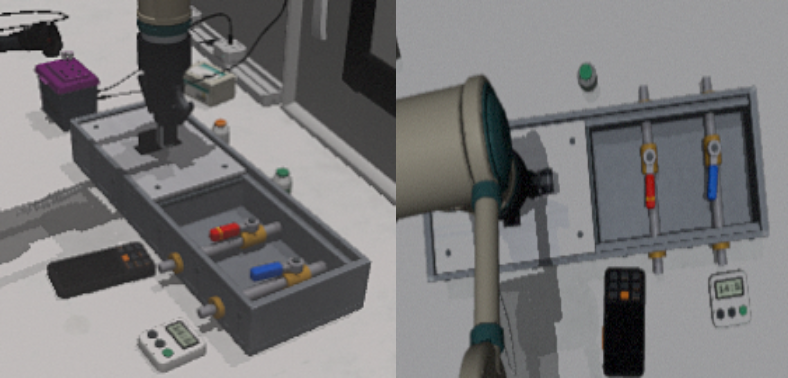

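>>> play_rows(
  plan=[
    [[1,0,0.003,0,0],[1,0,0.005,0,0],[1,0,0.005,0,0]],
  ],
)

```text
clock: 5.9
position: [0.5897, 0.1632, 0.0799]
ee_rot: [0.707, -0.035, 0.706, 0.031]
contact_force: [-0.3, -9.7, 2.0]
width: 0.0003
```

>>> play_rows(
  plan=[
    [[1,0,0.003,0,0],[1,0,0.003,0,0]],
  ],
)

```text
clock: 6.1
position: [0.5897, 0.1631, 0.08]
ee_rot: [0.707, -0.038, 0.706, 0.029]
contact_force: [0.0, -7.8, 1.8]
width: 0.0001
```

The force rose to about 9 N, so the cover is at the end wall. I'll back off and measure the handles from both views.

>>> play_rows(
  plan=[
    [[1,0,-0.015,0,0],[1,0,-0.03,0,0],[1,-0.04,-0.03,0,0],[1,-0.08,-0.03,0,0],[1,-0.12,-0.03,0,0],[1,-0.12,-0.03,0,0]],
  ],
)

```text
clock: 6.7
position: [0.5962, 0.1343, 0.2069]
ee_rot: [0.711, -0.037, 0.702, 0.029]
contact_force: [0.4, 0.0, 0.6]
width: -0.0
```

```bash
cat > meas.py <<'E'
from h import *
def masks(n,f,verbose=True):
    im,d=snap(n,f); h=cv2.cvtColor(im,cv2.COLOR_RGB2HSV).astype(int); out={}
    reg=np.zeros(im.shape[:2],bool)
    q=np.array([[C0+x*BX+y*BY for x,y in [(-.075,-.25),(.075,-.25),(.075,0.0),(-.075,0.0)]]][0])
    pg=proj(n,np.c_[q,np.full(4,.05)]).astype(np.int32); m=np.zeros(im.shape[:2],np.uint8); cv2.fillPoly(m,[pg],1); reg=m>0
    out['red']=reg&((h[...,0]<9)|(h[...,0]>170))&(h[...,1]>150)&(h[...,2]>60)
    out['blue']=reg&(h[...,0]>100)&(h[...,0]<130)&(h[...,1]>150)
    P=cloud(n,d)
    for k,m in out.items():
        v,u=np.nonzero(m); c=np.array([u.mean(),v.mean()])
        w=world(n,np.c_[u,v],z=.055); b=tobox(w); e=np.linalg.svd(b-b.mean(0),full_matrices=False)[2][0]; e=e*np.sign(-e[0])
        print(n,k,m.sum(),'px',c.round(1),'centre box',b.mean(0).round(4),'ang',np.arctan2(e[1],-e[0]).round(3),'depthz',np.percentile(P[m][:,2],[10,50,90]).round(4),'ext',np.ptp(b@e).round(3))
        out[k]=c
    return out
if __name__=='__main__':
    import sys; t=sys.argv[1]
    st()
    a=masks('top',f'pics/t{t}.png'); b=masks('scene',f'pics/s{t}.png')
    for k in a:
        Ps=[]
        for n,c in(('top',a[k]),('scene',b[k])):
            p=manip.camera_params(n); Ps.append((np.c_[p['R'],p['t']],cv2.undistortPoints(c.reshape(1,1,2),p['intrinsics'],p['dist_coeffs']).reshape(2,1)))
        X=cv2.triangulatePoints(Ps[0][0],Ps[1][0],Ps[0][1],Ps[1][1]); X=(X[:3]/X[3]).ravel(); print(k,'tri',X.round(4),tobox(X).round(4))
E
python3 meas.py 4; python3 -c "
import cv2
b=cv2.imread('pics/t4.png');cv2.imwrite('pics/t4z.png',cv2.resize(b[110:250,150:430],None,fx=2.8,fy=2.8))"
```

```text
6.7 [0.59617151 0.13433892 0.20693186] box [0.00314937 0.07747965] F [0.39033417 0.0390413  0.62764448]
top red 102 px [331.2 185.4] centre box [-0.0157 -0.0861] ang 0.046 depthz [0.054  0.0565 0.0579] ext 0.039
top blue 122 px [375.6 180.9] centre box [-0.0162 -0.1812] ang 0.186 depthz [0.0525 0.0558 0.0578] ext 0.039
scene red 95 px [334.4 208.4] centre box [-0.0218 -0.0939] ang -0.129 depthz [0.0472 0.0535 0.0579] ext 0.046
scene blue 93 px [357.3 229.7] centre box [-0.0204 -0.1871] ang 0.024 depthz [0.0494 0.0558 0.058 ] ext 0.043
red tri [ 0.5925 -0.0301  0.0477] [-0.0157 -0.0859]
blue tri [ 0.6011 -0.1256  0.0495] [-0.016  -0.1818]
```

View pics/t4z.png

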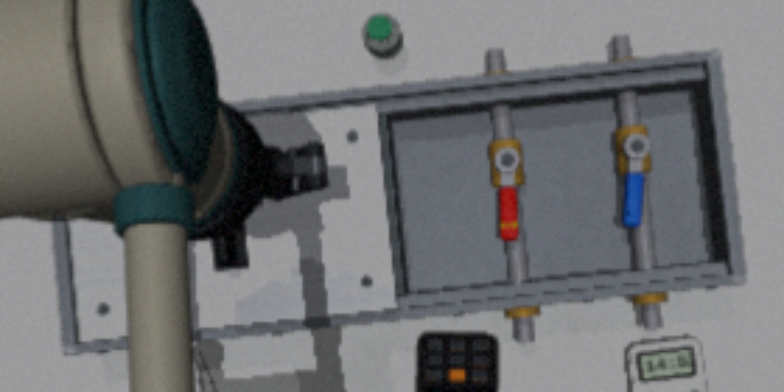

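Both views agree: the red grip is at box (-0.016,-0.086), 48 mm up, at about 0.06 rad. Blue is at about 0.19 rad. I'll move above the gap between the handles.

```bash
python3 -c "
from h import *
s=manip.get_state();print(go(-.02,-.130,.20)); print(rot(s).round(3))"
```

```text
(array([ 0.0039, -0.2074, -0.02  ]), 'turn', np.float64(0.04))
[[ 0.004 -0.093  0.996]
 [-0.011  0.996  0.093]
 [-1.    -0.012  0.003]]
```

>>> play_rows(
  plan=[
    [[1,0.004,-0.05,-0.02,0],[1,0.004,-0.1,-0.02,0],[1,0.004,-0.15,-0.02,0],[1,0.004,-0.19,-0.02,0],[1,0.004,-0.207,-0.02,0],[1,0.004,-0.207,-0.02,0],[1,0.03,-0.207,-0.02,0],[1,0.06,-0.207,-0.02,0],[1,0.09,-0.207,-0.02,0],[1,0.104,-0.207,-0.02,0],[1,0.104,-0.207,-0.02,0]],
  ],
)

```text
clock: 7.9
position: [0.5899, -0.0726, 0.0966]
ee_rot: [0.705, -0.036, 0.708, 0.03]
contact_force: [-0.2, 1.2, 0.6]
width: 0.0
```

```bash
python3 meas.py 5; python3 -c "
from h import *
snap('wrist','pics/w5.png'); print(go(-.02,-.130,.046))
a=cv2.imread('pics/s5.png');cv2.imwrite('pics/s5z.png',cv2.resize(a[120:290,230:430],None,fx=3,fy=3))"
```

```text
7.9 [ 0.58987041 -0.07262426  0.09659741] box [-0.02226215 -0.12801419] F [-0.182874    1.15451211  0.6239464 ]
top red 28 px [331.5 192.9] centre box [-0.0317 -0.0849] ang -1.465 depthz [0.054  0.056  0.0585] ext 0.011
top blue 3 px [349.  180.7] centre box [-0.0096 -0.1247] ang -1.115 depthz [0.2628 0.4718 0.4803] ext 0.2
scene red 97 px [334.4 208.6] centre box [-0.0222 -0.0947] ang -0.077 depthz [0.0459 0.0528 0.0575] ext 0.045
scene blue 104 px [357.1 230. ] centre box [-0.0213 -0.1875] ang 0.038 depthz [0.048  0.055  0.0577] ext 0.043
red tri [ 0.5827 -0.0335  0.052 ] [-0.0258 -0.0884]
blue tri [ 0.6171 -0.0766  0.0069] [ 0.0045 -0.1345]
(array([ 0.0545,  0.0005, -0.001 ]), 'turn', np.float64(0.09))
```

View pics/w5.png

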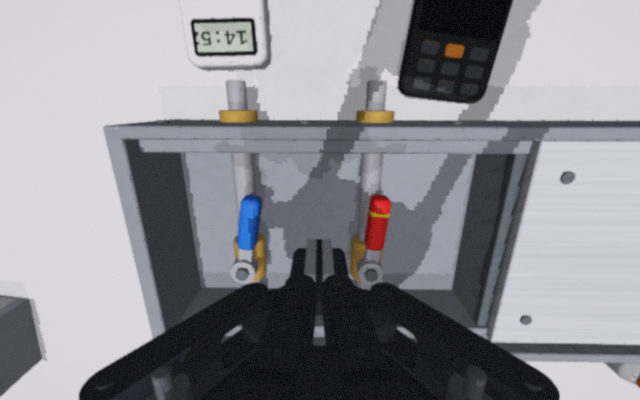

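View pics/s5z.png

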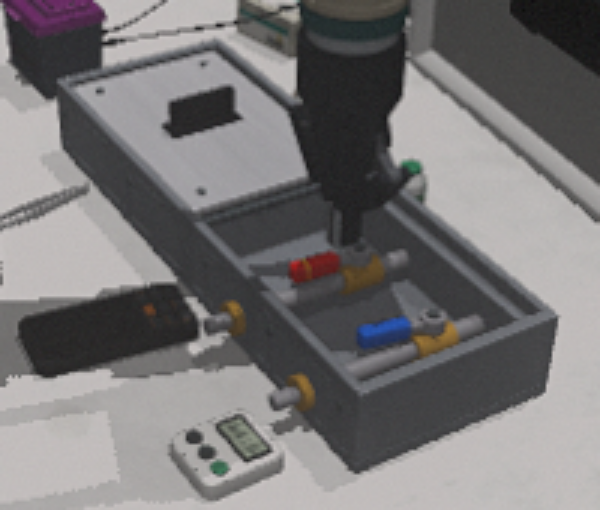

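>>> play_rows(
  plan=[
    [[1,0.02,0,-0.002,0],[1,0.04,0,-0.004,0],[1,0.051,0,-0.004,0],[1,0.051,0,-0.004,0],[1,0.051,0,-0.004,0]],
  ],
)

```text
clock: 8.55
position: [0.5902, -0.0751, 0.0504]
ee_rot: [0.708, -0.037, 0.704, 0.029]
contact_force: [-0.2, -0.0, 0.1]
width: 0.0001
```

```bash
python3 -c "
from h import *
st()
for p in [(-.0265,-.1063),(-.0255,-.0941),(-.0226,-.0816),(-.0157,-.0701),(-.0055,-.0589),(.007,-.0513),(.011,-.0513)]: print(go(*p,.046))"
```

```text
8.55 [ 0.59019866 -0.07509547  0.05036064] box [-0.02216381 -0.13050516] F [-0.24730284 -0.01538883  0.11012518]
(array([ 0.004 ,  0.0243, -0.0043]), 'turn', np.float64(0.1))
(array([ 0.0039,  0.0365, -0.0033]), 'turn', np.float64(0.1))
(array([ 0.0038,  0.049 , -0.0004]), 'turn', np.float64(0.1))
(array([0.0037, 0.0604, 0.0065]), 'turn', np.float64(0.1))
(array([0.0036, 0.0716, 0.0168]), 'turn', np.float64(0.1))
(array([0.0036, 0.0792, 0.0293]), 'turn', np.float64(0.1))
(array([0.0036, 0.0792, 0.0333]), 'turn', np.float64(0.1))
```

>>> play_rows(
  plan=[
    [[1,0.004,0.01,-0.004,0],[1,0.004,0.018,-0.004,0],[1,0.004,0.024,-0.004,0],[1,0.004,0.03,-0.004,0],[1,0.004,0.0365,-0.003,0],[1,0.004,0.043,-0.002,0],[1,0.004,0.049,-0.0005,0],[1,0.004,0.049,-0.0005,0]],
  ],
)

```text
clock: 9.35
position: [0.5857, -0.0255, 0.0459]
ee_rot: [0.709, -0.038, 0.704, 0.03]
contact_force: [0.8, -0.9, 0.7]
width: 0.0
```

```bash
python3 meas.py 6; python3 -c "
from h import *
snap('wrist','pics/w6.png')
for p in [(-.0226,-.0816),(-.0157,-.0701),(-.0055,-.0589),(.007,-.0513),(.011,-.0513)]: print(go(*p,.046))
a=cv2.imread('pics/s6.png');cv2.imwrite('pics/s6z.png',cv2.resize(a[150:290,260:430],None,fx=3,fy=3))"
```

```text
9.35 [ 0.58567857 -0.02547813  0.04593349] box [-0.02207654 -0.08068244] F [ 0.77856717 -0.89360041  0.69995934]
(array([-0.0004, -0.0007,  0.0001]), 'turn', np.float64(0.1))
(array([-0.0005,  0.0108,  0.007 ]), 'turn', np.float64(0.1))
(array([-0.0005,  0.022 ,  0.0173]), 'turn', np.float64(0.1))
(array([-0.0006,  0.0296,  0.0298]), 'turn', np.float64(0.1))
(array([-0.0005,  0.0296,  0.0338]), 'turn', np.float64(0.1))meas.py:11: RuntimeWarning: Mean of empty slice.
  v,u=np.nonzero(m); c=np.array([u.mean(),v.mean()])
  ret = ret.dtype.type(ret / rcount)
Traceback (most recent call last):
  File "meas.py", line 19, in <module>
    a=masks('top',f'pics/t{t}.png'); b=masks('scene',f'pics/s{t}.png')
  File "meas.py", line 12, in masks
    w=world(n,np.c_[u,v],z=.055); b=tobox(w); e=np.linalg.svd(b-b.mean(0),full_matrices=False)[2][0]; e=e*np.sign(-e[0])
  File "h.py", line 11, in world
    u=cv2.undistortPoints(np.array(px,float).reshape(-1,1,2),K,D).reshape(-1,2)
      ~~~~~~~~~~~~~~~~~~~^^^^^^^^^^^^^^^^^^^^^^^^^^^^^^^^^^^^^^^^
cv2.error: OpenCV(4.12.0) /io/opencv/modules/calib3d/src/undistort.dispatch.cpp:347: error: (-215:Assertion failed) CV_IS_MAT(_src) && CV_IS_MAT(_dst) && (_src->rows == 1 || _src->cols == 1) && (_dst->rows == 1 || _dst->cols == 1) && _src->cols + _src->rows - 1 == _dst->rows + _dst->cols - 1 && (CV_MAT_TYPE(_src->type) == CV_32FC2 || CV_MAT_TYPE(_src->type) == CV_64FC2) && (CV_MAT_TYPE(_dst->type) == CV_32FC2 || CV_MAT_TYPE(_dst->type) == CV_64FC2) in function 'cvUndistortPointsInternal'

[ WARN:0@1.822] global loadsave.cpp:275 findDecoder imread_('pics/s6.png'): can't open/read file: check file path/integrity
Traceback (most recent call last):
TypeError: 'NoneType' object is not subscriptable
```

View pics/w6.png

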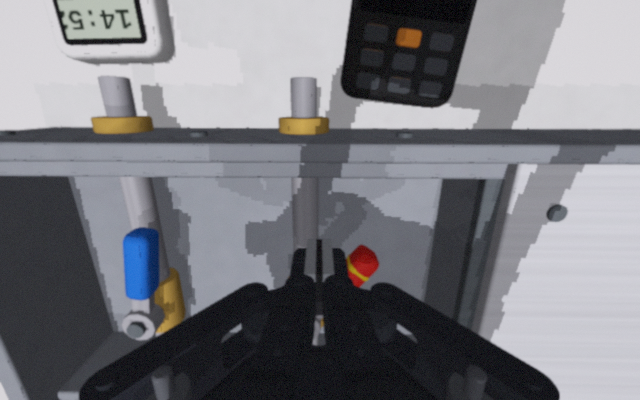

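The wrist view shows the red handle at (362,265), turning as planned, and blue untouched. I'll finish the arc.

>>> play_rows(
  plan=[
    [[1,0,0.006,0.0035,0],[1,0,0.011,0.007,0],[1,0,0.0165,0.012,0],[1,0,0.022,0.0175,0],[1,0,0.026,0.0235,0],[1,0,0.0295,0.03,0],[1,0,0.0295,0.034,0],[1,0,0.0295,0.036,0],[1,0,0.0295,0.036,0]],
  ],
)

```text
clock: 10.35
position: [0.6111, 0.0068, 0.0449]
ee_rot: [0.703, -0.038, 0.71, 0.03]
contact_force: [-14.2, -4.1, 10.1]
width: -0.0001
```

```bash
python3 -c "
from h import *
st();snap('wrist','pics/w7.png');snap('scene','pics/s7.png')
a=cv2.imread('pics/s7.png');cv2.imwrite('pics/s7z.png',np.hstack([cv2.resize(a[150:290,260:430],(486,400)),cv2.imread('pics/w7.png')[:,170:480]]))"
```

```text
10.35 [0.61105371 0.00684144 0.04491528] box [ 0.00617841 -0.05084771] F [-14.24214541  -4.07260012  10.12028846]
```

View pics/s7z.png

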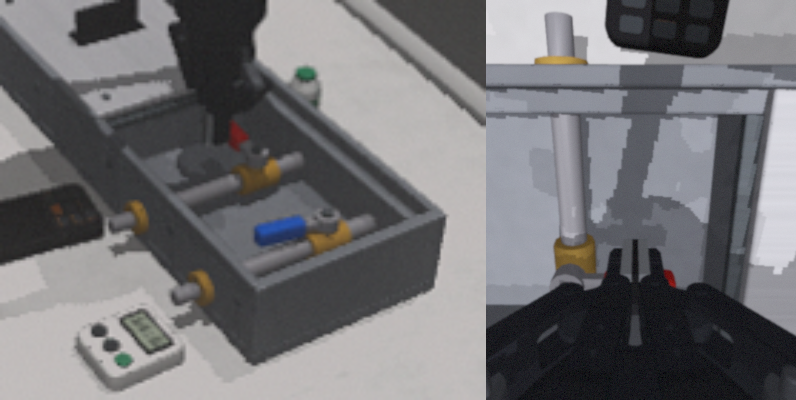

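The force rose to 14 N at the stop and the red handle lies crosswise. I'll retreat to box -x, then go up and clear.

>>> play_rows(
  plan=[
    [[1,0,0,-0.01,0],[1,0,0,-0.025,0],[1,0,0,-0.025,0],[1,-0.04,0,-0.025,0],[1,-0.08,0,-0.025,0],[1,-0.12,0,-0.025,0],[1,-0.16,0,-0.025,0],[1,-0.16,0.05,-0.025,0],[1,-0.16,0.1,-0.025,0],[1,-0.16,0.14,-0.025,0],[1,-0.16,0.14,-0.025,0]],
  ],
)

```text
clock: 11.55
position: [0.5746, 0.1514, 0.2041]
ee_rot: [0.704, -0.038, 0.709, 0.033]
contact_force: [0.2, -0.1, -0.2]
width: -0.0
```

```bash
python3 meas.py 8; python3 -c "
from h import *
P=cloud('top',np.load('pics/t8.npy'))
a=cv2.imread('pics/s8.png');b=cv2.imread('pics/t8.png')
cv2.imwrite('pics/s8z.png',np.hstack([cv2.resize(a[120:290,230:430],(400,340)),cv2.resize(b[110:250,270:430],(390,340))]))
d=np.load('pics/s8.npy');P=cloud('scene',d);bb=tobox(P)
m=(d>0)&(P[...,2]>.085)&(P[...,2]<.104)&(abs(bb[...,0])<.034)&(bb[...,1]>.08)&(bb[...,1]<.16)
print(m.sum(),bb[m].mean(0)if m.any() else'')"
```

```text
11.55 [0.57464474 0.15139019 0.2041227 ] box [-0.01670848  0.0964484 ] F [ 0.18816181 -0.14505917 -0.24680451]
top red 97 px [311.9 168.9] centre box [ 0.024  -0.0487] ang -1.566 depthz [0.0536 0.0565 0.0584] ext 0.038
top blue 124 px [375.8 181. ] centre box [-0.0165 -0.1818] ang -0.013 depthz [0.0532 0.0565 0.0582] ext 0.068
scene red 65 px [340. 195.] centre box [ 0.0204 -0.0531] ang -1.395 depthz [0.0492 0.0558 0.0582] ext 0.049
scene blue 93 px [357.  229.8] centre box [-0.0211 -0.1868] ang 0.013 depthz [0.0504 0.0556 0.058 ] ext 0.043
red tri [0.6287 0.0109 0.0509] [ 0.0241 -0.0484]
blue tri [ 0.6004 -0.126   0.05  ] [-0.0167 -0.1821]
137 [-0.00321713  0.12083796]
```

View pics/s8z.png

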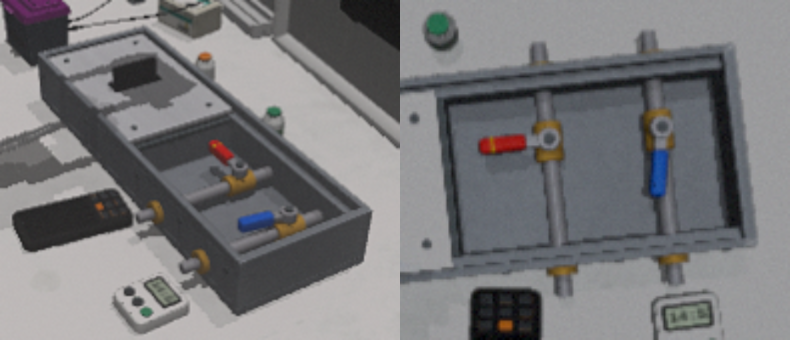

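```bash
python3 -c "
from h import *
print(manip.sign_off())"
```

```text
the job is handed in; nothing more can be done
None
```

The cover is at the left end of its guide and the red handle is shut. I handed the job in at about 11.7 s; the sign-off gives no verdict.

- **Cover:** I pushed it by the tab with closed fingers until it met the end wall, where the force rose to about 9 N. The last scene view puts the tab at box y of about +0.121 m. The plate looks flat in its guide, judged from the pictures only.
- **Red handle:** I pushed it in an arc to its stop, at about 14 N. The last top view puts its grip at box (0.024, -0.049) m, which is about 1.55 rad.
- **Blue handle:** it is unchanged at about 0.19 rad. Its fitted grip centre moved less than 1 mm between the first and last views.
- **Things around the box:** the logger, timer and both bottles look undisturbed in the pictures; I did not measure them. The tweezers I did not check after the last moves.
- **Arm:** it is clear of everything, with no contact force.

**Checks that failed or disagreed:**
- **Measurement script:** it failed once in mid-push because the arm hid the handles from the top camera. I went on from the wrist view.
- **Blue handle angle:** the top view's last direct fit read about 0 rad, because stray pixels stretched its outline to 68 mm. I relied on the centre position instead.
- **Single-view scene readings:** these differ from the top view by about 5 mm, as that camera mostly sees the sides of the sleeves.

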